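# Find the high spot of a scooter brake drum with a dial gauge

### The arm

A 6-joint arm with a two-finger parallel gripper is mounted at the origin on the work surface. World frame = base frame: x ahead of the robot, y to its left, z up, the work surface at z = 0. Lengths are in mm, angles in rad, forces in N, time in s.
With the tool pointing down it reaches from about 275 to 975 mm from the base axis. Payload 8.4 kg.
Tool frame: the origin (TCP) lies midway between the tips of the shut fingers; the grasp point (between the pads) lies 19 mm behind it (r.tcp_to_grasp is the distance from the TCP to the grasp point, in mm); z points along the fingers, y is the line along which they close (so a half turn about z gives the same grasp; the last joint's range is limited). The gripper opens to 92 mm and grips with 3 to 60 N. Pads are 20 mm wide; open, the fingers measure 128 mm over their backs; the gripper's body (75 mm by 189 mm) begins 69 mm behind the grasp point.
Start: joints at [-1.293, 0.353, 1.633, -0, 1.155, -0.002], TCP at [172.601, -600.697, 214.583] pointing down, gripper open.
Joint ranges: [-2.63, 2.63], [-0.92, 2.1], [0.06, 2.66], [-1.3, 4.44], [0, 2.69], [-3.02, 3.02]. Speed limits (rad/s): [2.22, 2.22, 2.79, 3.14, 3.14, 3.14].

### API

Orientations are given as [roll, pitch, yaw] about the fixed x, y, z axes, in that order (R = Rz(yaw) Ry(pitch) Rx(roll)).
In Python, from station import status, vision, r, nets gives the robot as it stands.
- The arm moves only by the shell command python3 -m inch 'ROWS' [FORCE]. ROWS is text: rows parted by semicolons, each of 5 numbers parted by spaces: the closure, from -1 (fully open) to 1 (shut), then the shift along the tool's x, y, z in m, then the turn about the tool's z in rad. A call has 1 to 12 rows; each row shifts and turns the commanded pose from where the row before left it, along the tool's axes as they then stand; what a row does not reach is not made up. A row lasts 1/12 s, in which the tool goes at most 41.7 mm and 7.16 degrees, less where a joint would pass 70% of its speed; a pose out of reach is approached as far as the arm can. A call is refused whole if a number of a shift passes 0.0417 or a number of a turn 0.125, either way. A call with a gripper value outside its range is refused whole. The fingers move at their own pace and stop on an object; FORCE is the grip in N (left out, the last holds). Time passes only in rows, so rows that do not move let the fingers close. It gives the time, the measured TCP pose, the force, the opening and the grip force at its end, in the units of the state.
- status.state(): the state, without advancing time (a new reading comes with each control period).
- vision.snapshot(name): name is "side" or "top"; returns a dict with "frame" (480x640x3 uint8, blue, green, red), "fov_y" (degrees; the focal length in pixels is half the picture's height over the tangent of half this angle, whatever the lens; pixels are square), "cx", "cy" (the principal point, pixels), "camera_from_world" (4x4, takes a point from world to camera coordinates). Camera axes: x right, y up, looking along -z (the intrinsics and any distortion apply to the point x, -y, -z); pixel columns grow to the right and rows downward; lengths in mm; the calibration is good to about 2 mm. A picture is of the moment at which its call begins. There is no depth.
- r.hand_in(): hands the job in; it is judged then, once.
Trained networks look in a picture, given as the dict that the camera call returned (one of the last four; its "shot" number tells which), for a name from the list of things; names that differ only in an ending like _2 or _b are one class to them, and where a whole thing is asked for, a point or a joint stands for the part that bears it (a point fixed in the world has none). Each returns a list of dicts, best first, with "confidence" (0 to 1); they miss things now and then, are a little off and sometimes report something else, mostly with a low value. They report only what shows in the picture. A call takes as long as a camera call.
- nets.find_in(label, picture): "point" ([x, y, z] in mm, in world coordinates, good to about 4 mm: the middle of the surface that is visible of it).
- nets.regions_of(label, picture): "region" (480x640 bool, what is visible of it).
The state is a dict: "time_s": time; "joints": joint angles; "dq": joint speeds; "effort": joint torques, N m; "position": TCP position; "ee_rot": TCP orientation; "wrist_force": force on the tool from outside, world axes, zero at the start; "wrist_torque": the same for the moment, N m; "gripper_width": opening from 0.0 (shut) to 1.0 (fully open); "finger_force": force on a finger pad.
Only numpy, scipy, OpenCV 4.12 (cv2) and the standard library are available. Lean on these libraries where they do the work, as an engineer would, in place of code of your own. Each camera call takes 0.05 s, during which the arm holds its last target. There are 200 camera calls.

### The job

Slide the dial gauge along its track by its handle until its sprung plunger bears on the rim of the brake drum with a few millimetres of travel, never driving the plunger to the end of its travel. Then crank the drum through at least one full turn with the plunger riding on the rim all the while, and find the single highest spot of the rim (there is also a lesser swelling). Bring that highest spot under the plunger and leave it there, gauge still pressing on it, hands off, and the other things on the bench undisturbed.

Things in the scene. Friction and masses are not known exactly. Their poses are not given: they have to be found in the camera images.
- fixture: The run-out fixture, fixed to the bench: a dark steel base plate 200 x 350 x 12 mm (x from -100 to 100, y from -100 to 250 in its own frame). Origin on the underside, on the spindle axis; z up along the spindle; its +y points level from the spindle along the gauge track. Carries the drum with its crank and, on +y, the dial gauge.
- axis (a point): Point on the vertical spindle axis at the plunger's height (67 mm above the bench). The aluminium drum turns about it: plain rim radius 65 mm, rim from 50 to 84 mm above the bench. Somewhere on the rim is the highest spot, a smooth swelling 4 mm proud (radius 69 mm) and about 45 degrees long; elsewhere is a lesser one 2 mm proud, also smooth and about as long. Where they lie relative to the crank differs every time; at the start the plunger faces a plain part of the rim.
- hub (a joint): Angle of crank and drum (they turn as one) in rad, 0 at the start, grows anticlockwise seen from above; no end stops. Friction torque about 0.15 N m (3 N at the knob); it stays where left.
- knob_mid (a point): Centre of the crank's black upright knob, 22 mm diameter, 46 mm tall (104 to 150 mm above the bench, centre at about 127 mm, this point slightly above it at 130 mm), on a crank radius of 50 mm above the drum. It spins freely on its pin, so it can be held without turning the hand while it is led round the circle. The crank arm's top lies at 100 mm.
- handle_mid (a point): The gauge carriage's handle: an upright aluminium tab 16 mm thick across the track (fixture x), 24 mm along it (fixture y), its top 130 mm above the bench; this point is on its centre line, 110 mm above the bench, and 120 mm farther from the spindle than the tip of the unpressed plunger.
- carriage (a joint): Position of the gauge carriage along its track in m, 0 to 0.035, grows towards the drum; stiff (friction about 9 N) and stays where left, also against the plunger's spring. At 0 the unpressed plunger tip is 85 mm from the spindle axis, so it reaches the plain rim at 0.020.
- tip (a point): Foremost point of the gauge's plunger, a 6 mm steel rod with a round 8 mm tip, level, pointing at the spindle axis, 67 mm above the bench. Travel 10 mm; spring force about 1 N at the start and 6 N at the end of the travel.
- needle (a joint): Reading of the dial in rad: 0 with the plunger fully out, 0.5 rad for each millimetre the plunger is pushed in, 5 at the end of its travel. The dial, 72 mm wide, lies face up on the carriage, top 97 mm above the bench, 65 mm nearer to the spindle than the handle; at 0 the needle points to the handle and the widest tick, it turns clockwise seen from above, one tick per millimetre.
- nut: Bystander: a steel nut, 24 mm wide, 10 mm tall, on the base plate near its corner.
- bearing: Bystander: a steel bearing ring, 32 mm wide, 10 mm tall, on the base plate beside the gauge track.
- wrench: Bystander: a wrench lying on the left of the bench.
- driver: Bystander: a screwdriver lying on the right of the bench.
- mallet: Bystander: a hammer lying on the left, beside the blue crate.
- bottle: Bystander: a grey bottle, 44 mm wide, 110 mm tall, standing at the right.
- spare_hub: Bystander: a spare flanged hub, 90 mm wide, 50 mm tall, on the right of the bench near the robot.

How it is judged (in metres and radians):
On the way, in this order (a step that is already met when the one before it is completed fails the run):
1. the plunger bears on the rim, pushed in by at least 1 mm (value of joint needle above 0.5 rad), for 0.2 s.
2. the drum has been turned through a full turn (at least 6.1 rad either way from the start) ((value of joint hub above 6.1 rad or value of joint hub below -6.1 rad)).
At the end, for the whole second after the job is handed in: The plunger bears on the highest spot: pushed in by at least 1 mm (needle above 0.5 rad) with its tip more than 68.2 mm from the spindle axis (the highest spot has 69 mm, so within about 9 degrees of it), the drum at rest (horizontal distance between tip and axis above 0.0682 m and value of joint needle above 0.5 rad and velocity of joint hub between -0.05 and 0.05 rad/s); the robot touches nothing.
It fails at once if the plunger driven to the end of its travel (needle above 4.75 rad, 9.5 mm) (value of joint needle above 4.75 rad).
It fails at once if the drum turned with the plunger off the rim (hub more than 0.3 rad from the start, needle below 0.04 rad) (value of joint needle below 0.04 rad and (value of joint hub above 0.3 rad or value of joint hub below -0.3 rad)).
It fails at once if a bystander on the bench shifted by more than 30 mm (distance of any of nut, bearing, wrench, driver, mallet, bottle, spare_hub from where it was at the start of the episode above 0.03 m).
It also fails if it takes over 70 s, if anything falls off the work surface, if the arm or the gripper's body presses on something with over 40 N, if the wrist force passes 120 N, or if a joint passes its speed limit or range.

## Working session

There is one attempt and no reset: what is moved stays moved. The work goes in short steps, Python scripts to look and compute and a shell command to move; the robot and the scene stay as the last step left them, time stands still between calls to the robot, and variables do not carry over. Pictures are saved under pics/ and viewed, at most 10 in all, crops included, and the job is handed in when it is done.

```bash
mkdir -p pics; cat > h.py <<'E'
import numpy as np, cv2
from station import status, vision, r, nets
def proj(s,P):
    P=np.atleast_2d(P).astype(float); c=(s["camera_from_world"]@np.c_[P,np.ones(len(P))].T)[:3]
    f=240/np.tan(np.radians(s["fov_y"])/2)
    return np.c_[s["cx"]+f*c[0]/-c[2], s["cy"]-f*c[1]/-c[2]]
def ray(s,uv,z):
    f=240/np.tan(np.radians(s["fov_y"])/2)
    T=np.linalg.inv(s["camera_from_world"]); d=T[:3,:3]@np.array([(uv[0]-s["cx"])/f,-(uv[1]-s["cy"])/f,-1]); o=T[:3,3]
    return o+d*(z-o[2])/d[2]
E
python3 - <<'E'
from h import *
st=status.state(); print(st)
for n in("top","side"):
    s=vision.snapshot(n); cv2.imwrite(f"pics/{n}0.png",s["frame"]); print(n,s["fov_y"],[k for k in s if k not in("frame",)], np.linalg.inv(s["camera_from_world"])[:3,3])
    for l in("fixture","knob_mid","handle_mid","tip","needle","hub","nut","bearing"):
        try: print(l,[(np.round(d["point"]),round(d["confidence"],2)) for d in nets.find_in(l,s)[:2]])
        except Exception as e: print(l,e)
E
```

```text
{'time_s': 0.0, 'joints': array([-1.29338694e+00,  3.53666513e-01,  1.63412279e+00, -1.81498171e-05,
        1.15517078e+00, -2.42846504e-03]), 'dq': array([ 0.00080941,  0.00057195, -0.00024508,  0.00025943,  0.00101833,
        0.00022775]), 'effort': array([ 1.67013241e-03, -5.93841290e+01, -3.34219694e+01,  6.98481174e-02,
        2.33614939e-02, -6.56814063e-05]), 'position': array([ 172.4696549 , -600.22926784,  213.85706595]), 'ee_rot': array([-3.14022519e+00,  1.32737812e-05,  2.79845198e-01]), 'wrist_force': array([-0.89374331,  0.44992253,  0.53410605]), 'wrist_torque': array([ 0.02425599, -0.02072213,  0.01347505]), 'finger_force': 0.0, 'gripper_width': 1.0009849899066836}
top 56.59686055510616 ['fov_y', 'cx', 'cy', 'camera_from_world', 'shot'] [ 416.44983834  -10.44697361 1323.95182855]
fixture [(array([547.,   2.,  14.]), 0.71)]
knob_mid []
handle_mid [(array([513.,  70.,  93.]), 0.57)]
tip [(array([541.,   6.,  11.]), 0.55)]
needle []
hub [(array([579., -67.,  87.]), 0.86)]
nut [(array([720., 347.,  20.]), 0.56)]
bearing [(array([441.,  58.,  20.]), 0.39)]
side 52.46665904823047 ['fov_y', 'cx', 'cy', 'camera_from_world', 'shot'] [390.41361641 777.61268073 923.11945765]
fixture [(array([540.,  44.,  12.]), 0.93)]
knob_mid [(array([ 604., -103.,  133.]), 0.57), (array([544.,  45.,  13.]), 0.2)]
handle_mid [(array([513.,  92., 100.]), 0.55)]
tip []
needle [(array([584., -38.,  88.]), 0.21)]
hub [(array([581., -42.,  85.]), 0.62)]
nut [(array([680., -97.,  20.]), 0.39)]
bearing [(array([445.,  62.,  20.]), 0.56)]
```

View pics/top0.png

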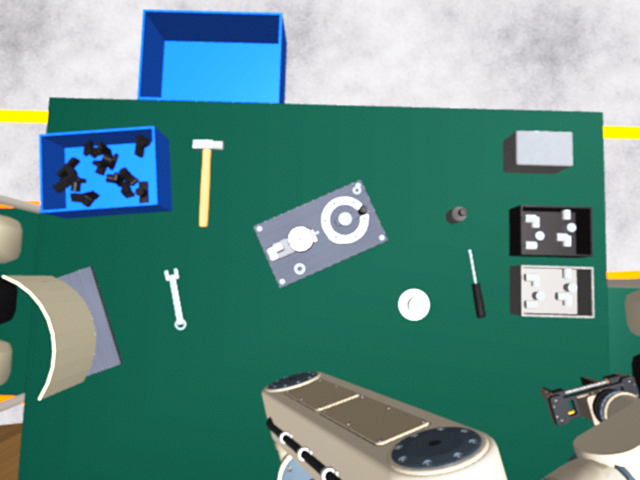

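View pics/side0.png

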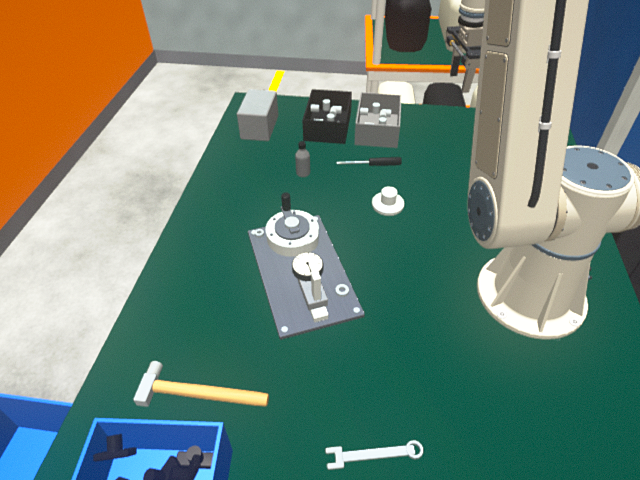

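The top view shows the plate corners near (255,227), (359,181), (387,239), (281,287), the drum at (345,220), the knob at (363,211) and the handle near (278,252). The side view shows the handle at (316,285) and the knob at (286,202). Next I'll fit the fixture pose.

```bash
cat > fit.py <<'E'
from h import *
from scipy.optimize import least_squares
C=[];
for n in("top","side"):
    s=vision.snapshot(n); m=np.zeros((480,640),np.uint8)
    for l in("fixture","hub","carriage","needle","handle_mid"):
        for d in nets.regions_of(l,s)[:1]:
            a=d["region"].astype(np.uint8); print(n,l,d["confidence"],a.sum())
            if l=="fixture": m|=a
    cnt=max(cv2.findContours(m,cv2.RETR_EXTERNAL,cv2.CHAIN_APPROX_NONE)[0],key=cv2.contourArea)
    if n=="top": C.append((s,cv2.convexHull(cnt)[:,0].astype(float)))
    S=s if n=="side" else None
    for d in nets.find_in("handle_mid",s)[:1]: print(d["point"])
    x0,y0=(235,165) if n=="top" else (240,180)
    img=s["frame"][y0:y0+150,x0:x0+180]
    cv2.imwrite(f"pics/c_{n}.png",cv2.resize(img,(720,600),interpolation=cv2.INTER_CUBIC))
s,h=C[0]
W=np.array([ray(s,p,12)[:2] for p in h]).astype(np.float32)
(c,wh,ang)=cv2.minAreaRect(W); print(c,wh,ang, cv2.boxPoints((c,wh,ang)))
E
python3 fit.py
```

```text
top fixture 0.64 8048
top hub 0.64 1790
top carriage 0.75 827
top needle 0.28 59
top handle_mid 0.8 785
[514.2, 72.9, 96.1]
side hub 0.85 2148
side carriage 0.59 1317
side handle_mid 0.95 1298Traceback (most recent call last):
  File "fit.py", line 10, in <module>
    cnt=max(cv2.findContours(m,cv2.RETR_EXTERNAL,cv2.CHAIN_APPROX_NONE)[0],key=cv2.contourArea)
ValueError: max() iterable argument is empty
```

View pics/c_top.png

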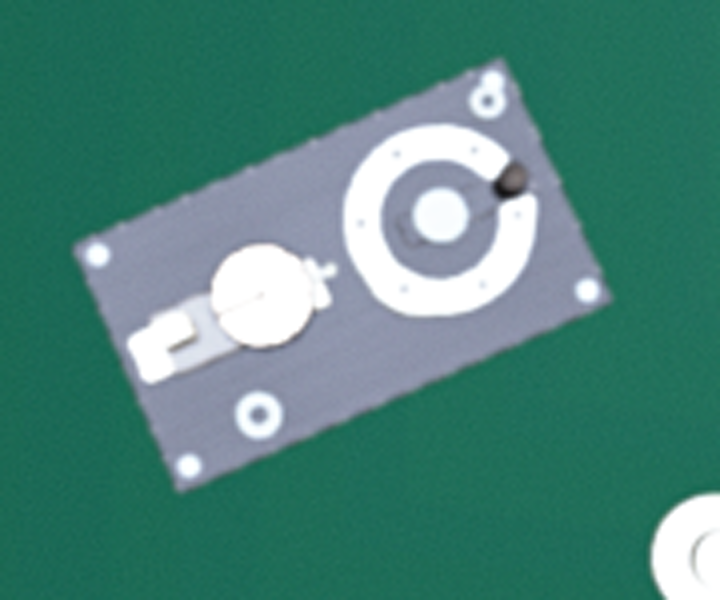

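The crop shows plate corners at about (75,245), (505,60), (612,298), (180,490). The drum is centred at (440,218), the knob top is at (513,178) and the handle is near (160,345). The needle points at the handle.

```bash
cat > fit2.py <<'E'
from h import *
from scipy.optimize import least_squares
s=vision.snapshot("top"); a=nets.regions_of("fixture",s)[0]["region"].astype(np.uint8)
cnt=max(cv2.findContours(a,cv2.RETR_EXTERNAL,cv2.CHAIN_APPROX_NONE)[0],key=cv2.contourArea)
h=cv2.convexHull(cnt)[:,0].astype(float)
print(cv2.minAreaRect(np.array([ray(s,p,12)[:2] for p in h],np.float32)))
crop=np.array([(75,245),(505,60),(612,298),(180,490)]); px=(crop+.5)/4-.5+[235,165]
W=np.array([ray(s,p,12)[:2] for p in px])
L=np.array([(100,250),(100,-100),(-100,-100),(-100,250)])
def T(q,l): c,k=np.cos(q[2]),np.sin(q[2]); return l@np.array([[c,k],[-k,c]])+q[:2]
f=least_squares(lambda q:(T(q,L)-W).ravel(),[580,-50,.4]); print("corner fit",f.x,np.round((T(f.x,L)-W),1))
dc=(np.array([440,218])+.5)/4-.5+[235,165]; print("drum c",ray(s,dc,84), "axis px pred",proj(s,[*f.x[:2],100]))
k=(np.array([513,178])+.5)/4-.5+[235,165]; print("knob",ray(s,k,145))
q=f.x; print("handle",T(q,np.array([[0,205.]])), "handle px crop", ((proj(s,[*T(q,np.array([[0,205.]]))[0],130])-[235,165])+.5)*4-.5)
s2=vision.snapshot("side"); 
im=s2["frame"][180:330,240:420]; cv2.imwrite("pics/c_side.png",cv2.resize(im,(720,600),interpolation=cv2.INTER_CUBIC))
for l,z in(((0,205),130),((0,205),110),((0,0),100),((100,250),12),((100,-100),12),((-100,-100),12),((-100,250),12)):
  print(l,np.round((proj(s2,[*T(q,np.array([l],float))[0],z])-[240,180]+.5)*4))
E
python3 fit2.py
```

```text
((551.1425170898438, 4.2790374755859375), (202.69488525390625, 350.7183532714844), 25.554407119750977)
corner fit [ 5.84187735e+02 -6.47344037e+01  4.42106671e-01] [[ 0.9  1.5]
 [ 2.6  0.5]
 [-2.  -2.3]
 [-1.6  0.3]]
drum c [584.70562479 -64.12459979  84.        ] axis px pred [[345.11029855 218.54548923]]
knob [ 604.69679024 -109.51718442  145.        ]
handle [[496.47960547 120.55532641]] handle px crop [[164.95848668 331.49836398]]
(0, 205) [[305. 386.]]
(0, 205) [[305. 410.]]
(0, 0) [[207. 172.]]
(100, 250) [[157. 628.]]
(100, -100) [[ 30. 200.]]
(-100, -100) [[316. 138.]]
(-100, 250) [[499. 536.]]
```

```bash
ls pics
```

```text
c_side.png
c_top.png
side0.png
top0.png
```

View pics/c_side.png

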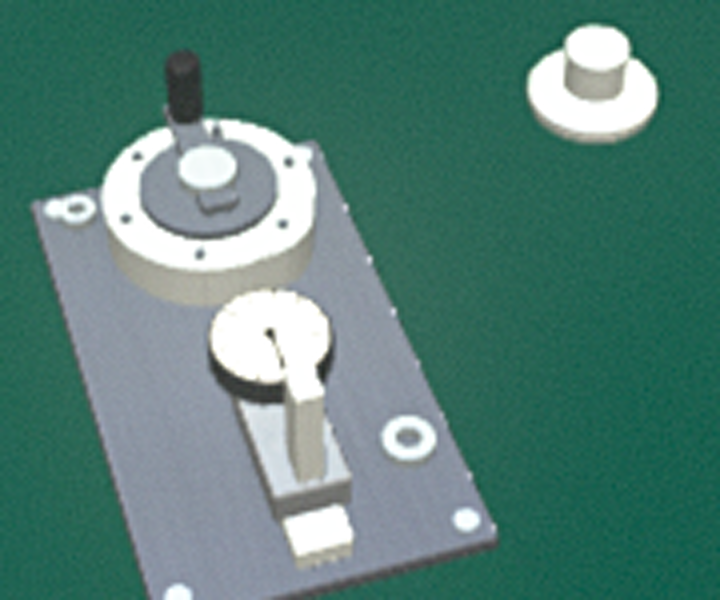

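The predicted handle top lands at (305,386) in the side crop, which matches where it shows. That confirms the fixture pose: axis (584.5,-64.5), yaw 0.442. The crank points away from the gauge. Now I'll move above the handle.

```bash
python3 -m inch '-1 0.0255 -0.0302 -0.004 0;-1 0.0255 -0.0302 -0.004 0;-1 0.0255 -0.0302 -0.004 0;-1 0.0255 -0.0302 -0.004 0;-1 0.0255 -0.0302 -0.004 0;-1 0.0255 -0.0302 -0.004 0;-1 0.0255 -0.0302 -0.004 0;-1 0.0255 -0.0302 -0.004 0;-1 0.0255 -0.0302 -0.004 0;-1 0.0255 -0.0302 -0.004 0;-1 0.0255 -0.0302 0 0;-1 0.0255 -0.0302 0 0' 20; python3 -m inch '-1 0.0255 -0.0302 0 0;-1 0.0255 -0.0302 0 0;-1 0.0255 -0.0302 0 0;-1 0.0255 -0.0302 0 0;-1 0.0255 -0.0302 0 0;-1 0.0255 -0.0302 0 0;-1 0.0255 -0.0302 0 0;-1 0.0255 -0.0302 0 0;-1 0 0 0 -0.123;-1 0 0 0 -0.123;-1 0 0 0 -0.123;-1 0 0 0 -0.123'; python3 -m inch '-1 0 0 0 -0.123;-1 0 0 0 -0.123;-1 0 0 0 -0.123;-1 0 0 0 -0.123;-1 0 0 0 -0.123;-1 0 0 0 -0.123;-1 0 0 0 -0.123;-1 0 0 0 -0.123;-1 0 0 0 -0.123;-1 0 0 0 -0.123;-1 0 0 0 0'
```

```text
time_s: 2.7
position: [367.2, -166.2, 255.2]
ee_rot: [3.141, -0.001, 0.279]
wrist_force: [1.5, -0.2, 0.4]
gripper_width: 1.001
finger_force: 0.0
time_s: 3.7
position: [495.9, 121.1, 254.5]
ee_rot: [-3.141, 0.0, 0.779]
wrist_force: [-0.4, -0.3, 0.8]
gripper_width: 1.001
finger_force: 0.0
time_s: 4.62
position: [496.0, 120.6, 254.7]
ee_rot: [3.141, 0.0, 2.008]
wrist_force: [0.2, -0.2, 0.1]
gripper_width: 1.0
finger_force: 0.0
```

```bash
python3 -m inch '-1 0 0 0.02 0;-1 0 0 0.03 0;-1 0 0 0.03 0;-1 0 0 0.03 0;-1 0 0 0.025 0;-1 0 0 0.015 0;-1 0 0 0.007 0;-1 0 0 0 0;1 0 0 0 0;1 0 0 0 0;1 0 0 0 0;1 0 0 0 0' 25; python3 -m inch '1 0 0 0 0;1 0 0 0 0;1 0 0 0 0;1 0 0 0 0;1 0 0 0 0'
```

```text
time_s: 5.62
position: [496.7, 120.8, 98.6]
ee_rot: [3.14, 0.0, 2.001]
wrist_force: [0.6, 0.9, -1.4]
gripper_width: 0.735
finger_force: 0.0
time_s: 6.03
position: [496.0, 120.6, 97.6]
ee_rot: [-3.142, 0.0, 2.002]
wrist_force: [-0.5, 0.5, -0.2]
gripper_width: 0.37
finger_force: 0.0
```

```bash
python3 -m inch '1 0 0 0 0;1 0 0 0 0;1 0 0 0 0;1 0 0 0 0;1 0 0 0 0;1 0 0 0 0'
```

```text
time_s: 6.53
position: [494.9, 120.2, 97.4]
ee_rot: [-3.139, -0.0, 2.002]
wrist_force: [-4.7, -3.1, 4.2]
gripper_width: 0.171
finger_force: 25.0
```

```bash
python3 -m inch '1 -0.002 0 0 0;1 -0.003 0 0 0;1 -0.003 0 0 0;1 -0.003 0 0 0;1 -0.003 0 0 0;1 -0.003 0 0 0;1 -0.003 0 0 0;1 -0.002 0 0 0;1 -0.001 0 0 0;1 0 0 0 0;1 0 0 0 0;1 0 0 0 0'; python3 - <<'E'
from h import *
p=status.state()["position"]; print(p,(p-[494.9,120.2,97.4])[:2]@[-.428,.904])
for n,c in(("top",(235,165)),("side",(270,220))):
  s=vision.snapshot(n); im=s["frame"][c[1]:c[1]+100,c[0]:c[0]+130]; cv2.imwrite(f"pics/p1_{n}.png",cv2.resize(im,None,fx=4,fy=4,interpolation=cv2.INTER_CUBIC))
a=cv2.imread("pics/p1_top.png"); b=cv2.imread("pics/p1_side.png"); cv2.imwrite("pics/p1.png",cv2.resize(np.hstack([a,b]),None,fx=.76,fy=.76))
E
```

```text
time_s: 7.53
position: [504.1, 100.9, 97.4]
ee_rot: [-3.14, -0.003, 2.001]
wrist_force: [-7.0, 7.0, 5.2]
gripper_width: 0.173
finger_force: 25.0
[504.14120738 100.85566654  97.43515745] -21.44251420417586
```

View pics/p1.png

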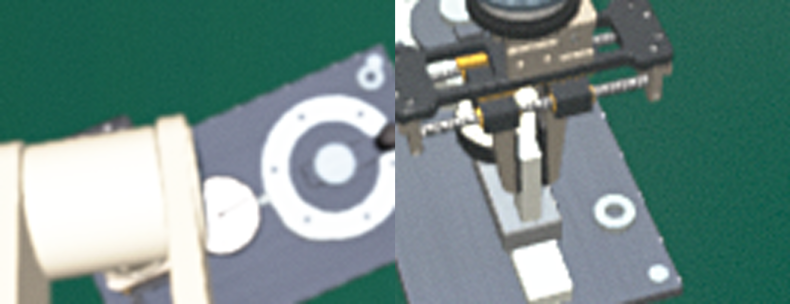

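Top crop: the plunger is close to or on the rim. The tool has moved 21.4 mm. I'll add 2 mm, release and lift, then read the dial.

```bash
python3 -m inch '1 -0.001 0 0 0;1 -0.001 0 0 0;1 0 0 0 0;1 0 0 0 0;-1 0 0 0 0;-1 0 0 0 0;-1 0 0 0 0;-1 0 0 0 0;-1 0 0 0 0;-1 0 0 0 0;-1 0 0 0 0;-1 0 0 0 0'; python3 -m inch '-1 0 0 -0.02 0;-1 0 0 -0.03 0;-1 0 0 -0.03 0;-1 0 0 -0.02 0;-1 0 0.0 0 0'; python3 - <<'E'
from h import *
from h import *
c=(260,205)
s=vision.snapshot("side"); im=s["frame"][230:300,270:360]; a=cv2.resize(im,None,fx=6,fy=6,interpolation=cv2.INTER_CUBIC)
s=vision.snapshot("top"); im=s["frame"][200:270,260:300]; b=cv2.resize(im,None,fx=6,fy=6,interpolation=cv2.INTER_CUBIC)
cv2.imwrite("pics/p2.png",np.hstack([a,b]))
E
```

```text
time_s: 8.63
position: [506.5, 97.9, 97.6]
ee_rot: [3.142, 0.0, 2.002]
wrist_force: [-1.2, -0.0, -0.1]
gripper_width: 0.729
finger_force: 0.0
time_s: 9.05
position: [508.9, 98.4, 201.9]
ee_rot: [3.135, 0.002, 2.002]
wrist_force: [1.0, -0.3, -0.3]
gripper_width: 1.001
finger_force: 0.0
```

View pics/p2.png

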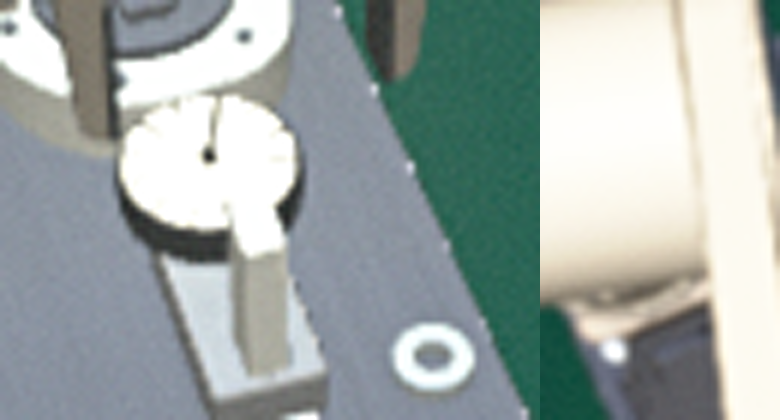

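The side crop shows the dial hub at (209,155) and the needle tip at (215,105), so it has swung over half a turn away from the handle. I'll write a needle reader for this view.

```bash
cat > needle.py <<'E'
from h import *
Q=np.array([584.5,-64.5]); Y=np.array([-.4285,.9035]); X=np.array([.9035,.4285])
def read(cy=None,dbg=False,cx=0.):
    """needle angle (rad clockwise from handle), from the side view rectified on the dial plane z=97"""
    s=vision.snapshot("side"); g=cv2.cvtColor(s["frame"],cv2.COLOR_BGR2GRAY).astype(np.float32)
    def samp(xy): 
        P=Q+np.outer(xy[:,0],X)+np.outer(xy[:,1],Y); uv=proj(s,np.c_[P,np.full(len(P),97.)]).astype(np.float32)
        return cv2.remap(g,uv[None,:,0],uv[None,:,1],cv2.INTER_LINEAR)[0]
    a=np.linspace(0,2*np.pi,360,endpoint=False); R=np.arange(8,24,1.)
    d=np.c_[-np.sin(a)*-1,np.cos(a)]   # clockwise from +Y (seen from above) goes to +X
    v=np.mean([samp(np.array([cx,cy])+rr*d) for rr in R],0)
    v=cv2.GaussianBlur(np.r_[v[-10:],v,v[:10]][None],(0,0),3)[0][10:-10]
    i=int(np.argmin(v)); return a[i],np.round(v[i]),np.round(np.median(v)),s
E
python3 - <<'E'
from needle import *
s=vision.snapshot("side")
def loc(u):
    p=ray(s,(270+(u[0]+.5)/6-.5,230+(u[1]+.5)/6-.5),97)[:2]-Q; return np.array([p@X,p@Y])
c,t=loc((209,155)),loc((215,105)); d=t-c
print("hub",c,"tip",d,"angle",np.arctan2(d[0],d[1])%(2*np.pi))
print(read(c[1],cx=c[0])[:3])
print("rim/handle", status.state()["position"])
E
```

```text
hub [ -1.28555817 111.93039282] tip [ -9.54391302 -24.57191821] angle 3.5120655721274607
(np.float64(3.5081117965086026), np.float32(209.0), np.float32(255.0))
rim/handle [505.64711192  97.79860998 196.49653625]
```

The reading is 3.51 rad, about 7 mm, and the hub position (c≈27-28 mm) agrees. That is too deep, since the 4 mm swelling would bottom the plunger. I'll re-grip and pull back 4 mm.

```bash
python3 -m inch '-1 -0.002 0 0.02 0;-1 0 0 0.03 0;-1 0 0 0.03 0;-1 0 0 0.02 0;1 0 0 0 0;1 0 0 0 0;1 0 0 0 0;1 0 0 0 0;1 0 0 0 0;1 0 0 0 0;1 0 0 0 0;1 0 0 0 0' 25; python3 -m inch '1 0 0 0 0;1 0 0 0 0;1 0 0 0 0;1 0 0 0 0;1 0 0 0 0;1 0 0 0 0;1 0 0 0 0'; python3 - <<'E'
from needle import *
print(read(111.9,cx=-1.3)[:3]); p=status.state()["position"][:2]-Q; print(p@X,p@Y)
E
```

```text
time_s: 10.25
position: [507.5, 96.2, 98.1]
ee_rot: [3.141, 0.0, 2.002]
wrist_force: [-0.3, 0.1, -0.2]
gripper_width: 0.439
finger_force: 0.0
time_s: 10.83
position: [506.5, 95.9, 97.5]
ee_rot: [-3.14, -0.0, 2.002]
wrist_force: [-4.4, -2.0, 5.6]
gripper_width: 0.175
finger_force: 25.0
(np.float64(0.9250245035569946), np.float32(68.0), np.float32(104.0))
-1.7557843348642457 178.32268288066192
```

```bash
python3 -m inch '1 0.001 0 0 0;1 0.001 0 0 0;1 0.001 0 0 0;1 0.001 0 0 0;1 0.001 0 0 0;1 0 0 0 0;1 0 0 0 0'; python3 - <<'E'
from needle import *
p=status.state()["position"][:2]-Q; print(p@X,p@Y)
E
```

```text
time_s: 11.47
position: [504.7, 99.7, 97.5]
ee_rot: [-3.14, 0.001, 2.003]
wrist_force: [-3.1, -7.5, 4.6]
gripper_width: 0.174
finger_force: 25.0
-1.7659809624002651 182.5442011071069
```

```bash
python3 -m inch '-1 0 0 0 0;-1 0 0 0 0;-1 0 0 0 0;-1 0 0 0 0;-1 0 0 0 0;-1 0 0 0 0;-1 0 0 0 0;-1 0 0 -0.02 0;-1 0 0 -0.03 0;-1 0 0 -0.03 0;-1 0 0 -0.02 0;-1 0 0 0 0'; python3 - <<'E'
from needle import *
for cy in (112,115,117): print(cy,read(cy,cx=-1.3)[:3])
s=vision.snapshot("side"); cv2.imwrite("pics/p3.png",cv2.resize(s["frame"][230:300,270:360],None,fx=6,fy=6,interpolation=cv2.INTER_CUBIC))
E
```

```text
time_s: 12.47
position: [507.7, 101.2, 201.9]
ee_rot: [3.135, 0.002, 2.002]
wrist_force: [1.0, 0.2, 0.9]
gripper_width: 0.996
finger_force: 0.0
112 (np.float64(0.8901179185171081), np.float32(226.0), np.float32(255.0))
115 (np.float64(1.064650843716541), np.float32(222.0), np.float32(255.0))
117 (np.float64(1.2042771838760873), np.float32(218.0), np.float32(255.0))
```

View pics/p3.png

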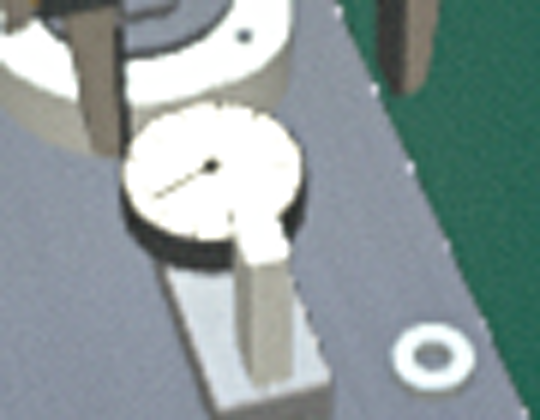

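The needle runs from (211,166) to (152,198), about 1.2 rad or 2.4 mm, so the 4 mm swelling will read about 6.5 mm. That is safe, so on to the knob.

```bash
python3 -m inch '0 -0.03 -0.0025 0 0;0 -0.041 0 0 0;0 -0.041 0 0 0;0 -0.041 0 0 0;0 -0.041 0 0 0;0 -0.038 0 0 0;0 0 0 0 0;0 0 0 0.02 0;0 0 0 0.03 0;0 0 0 0.025 0;0 0 0 0.013 0;0 0 0 0.004 0' 20; python3 - <<'E'
from needle import *
p=status.state()["position"][:2]-Q; print(p@X,p@Y)
for cy in (115,116): print(cy,read(cy,cx=-1.3)[:3])
s=vision.snapshot("side"); a=cv2.resize(s["frame"][170:300,230:370],None,fx=3,fy=3,interpolation=cv2.INTER_CUBIC)
s=vision.snapshot("top"); b=cv2.resize(s["frame"][170:300,250:370],None,fx=3,fy=3,interpolation=cv2.INTER_CUBIC)
cv2.imwrite("pics/p4.png",np.hstack([a,b]))
E
```

```text
time_s: 13.67
position: [597.3, -110.5, 101.9]
ee_rot: [-3.137, -0.004, 2.002]
wrist_force: [-0.6, 0.7, -0.1]
gripper_width: 0.498
finger_force: 0.0
-8.143685174077612 -47.070120239247366
115 (np.float64(1.064650843716541), np.float32(223.0), np.float32(255.0))
116 (np.float64(1.1344640137963142), np.float32(221.0), np.float32(255.0))
```

View pics/p4.png

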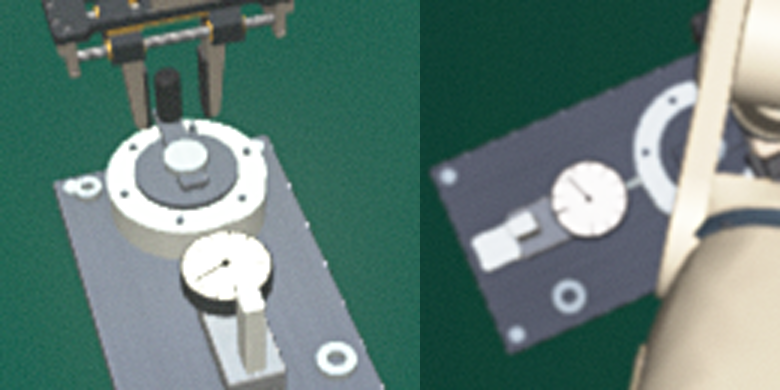

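The fingers straddle the knob but sit about 7 mm off centre and slightly low. The dial reads clearly in both views. I'll correct the position and grip.

```bash
python3 -m inch '0 -0.002 0.006 -0.006 0;0 0 0 0 0;1 0 0 0 0;1 0 0 0 0;1 0 0 0 0;1 0 0 0 0;1 0 0 0 0;1 0 0 0 0;1 0 0 0 0;1 0 0 0 0' 20; python3 - <<'E'
from needle import *
p=status.state()["position"][:2]-Q; print(p@X,p@Y,read(116,cx=-1.3)[:3])
E
```

```text
time_s: 14.7
position: [605.8, -110.5, 111.6]
ee_rot: [-3.141, -0.0, 2.002]
wrist_force: [-2.6, -0.4, 3.9]
gripper_width: 0.233
finger_force: 20.0
-0.44325574015971825 -50.74435423752144 (np.float64(1.1693705988362009), np.float32(223.0), np.float32(255.0))
```

```bash
cat > rd.py <<'E'
from needle import *
a=read(116,cx=-1.3); st=status.state(); p=st["position"][:2]-Q; p=np.array([p@X+.5,p@Y+.5])
print("t",st["time_s"],"phi",round((np.degrees(np.arctan2(p[1],p[0]))+90)%360,1),"rad",round(np.hypot(*p),1),"z",round(st["position"][2]),"needle",np.round(a[0],2),a[1],a[2],"F",np.round(np.linalg.norm(st["wrist_force"]),1))
E
python3 -m inch '1 0.00076 0.00868 0 0;1 0.00226 0.00842 0 0;1 0.00368 0.0079 0 0' >/dev/null; python3 rd.py
python3 -m inch '1 0.005 0.00714 0 0;1 0.00616 0.00616 0 0;1 0.00714 0.005 0 0' >/dev/null; python3 rd.py
python3 -m inch '1 0.0079 0.00368 0 0;1 0.00842 0.00226 0 0;1 0.00868 0.00076 0 0'>/dev/null; python3 rd.py; python3 -m inch '1 0 0 0 0'; python3 rd.py
```

```text
t 15.05 phi 31.7 rad 49.8 z 112 needle 1.17 225.0 255.0 F 9.2
t 15.35 phi 61.3 rad 49.4 z 112 needle 1.13 222.0 255.0 F 12.8
t 15.65 phi 90.7 rad 49.3 z 112 needle 1.13 225.0 255.0 F 13.0
time_s: 15.73
position: [628.6, -43.8, 111.6]
ee_rot: [-3.138, -0.001, 2.002]
wrist_force: [-9.5, -1.2, 9.3]
gripper_width: 0.235
finger_force: 20.0
t 15.7833 phi 90.2 rad 49.3 z 112 needle 1.17 222.0 255.0 F 13.6
```

```bash

python3 -m inch '1 0.00868 -0.00076 0 0;1 0.00842 -0.00226 0 0;1 0.0079 -0.00368 0 0' >/dev/null; python3 rd.py
python3 -m inch '1 0.00714 -0.005 0 0;1 0.00616 -0.00616 0 0;1 0.005 -0.00714 0 0' >/dev/null; python3 rd.py
python3 -m inch '1 0.00368 -0.0079 0 0;1 0.00226 -0.00842 0 0;1 0.00076 -0.00868 0 0'>/dev/null; python3 rd.py
python3 -m inch '1 -0.00076 -0.00868 0 0;1 -0.00226 -0.00842 0 0;1 -0.00368 -0.0079 0 0' >/dev/null; python3 rd.py
python3 -m inch '1 -0.005 -0.00714 0 0;1 -0.00616 -0.00616 0 0;1 -0.00714 -0.005 0 0' >/dev/null; python3 rd.py
```

```text
t 16.0833 phi 120.0 rad 49.3 z 112 needle 1.13 220.0 255.0 F 10.4
t 16.3833 phi 149.3 rad 49.5 z 112 needle 1.13 222.0 255.0 F 7.4
t 16.6833 phi 179.7 rad 49.9 z 112 needle 1.55 223.0 255.0 F 3.3
t 16.9833 phi 210.4 rad 50.3 z 112 needle 1.22 223.0 255.0 F 4.2
t 17.2833 phi 240.5 rad 50.6 z 112 needle 1.17 223.0 255.0 F 9.1
```

```bash

python3 -m inch '1 -0.0079 -0.00368 0 0;1 -0.00842 -0.00226 0 0' >/dev/null; python3 rd.py
python3 -m inch '1 -0.00868 -0.00076 0 0;1 -0.00868 0.00076 0 0'>/dev/null; python3 rd.py
python3 -m inch '1 -0.00842 0.00226 0 0;1 -0.0079 0.00368 0 0' >/dev/null; python3 rd.py
python3 -m inch '1 -0.00714 0.005 0 0;1 -0.00616 0.00616 0 0' >/dev/null; python3 rd.py
python3 -m inch '1 -0.005 0.00714 0 0;1 -0.00368 0.0079 0 0' >/dev/null; python3 rd.py
python3 -m inch '1 -0.00226 0.00842 0 0;1 -0.00076 0.00868 0 0' >/dev/null; python3 rd.py
python3 -m inch '1 0.00076 0.00868 0 0;1 0.00226 0.00842 0 0' >/dev/null; python3 rd.py
```

```text
t 17.5 phi 260.6 rad 50.8 z 112 needle 1.13 219.0 255.0 F 9.5
t 17.7167 phi 280.8 rad 50.8 z 112 needle 1.13 220.0 255.0 F 9.3
t 17.9333 phi 301.0 rad 50.8 z 112 needle 1.36 224.0 255.0 F 8.1
t 18.15 phi 321.4 rad 50.6 z 112 needle 3.18 223.0 255.0 F 4.7
t 18.3667 phi 341.8 rad 50.5 z 112 needle 1.76 232.0 255.0 F 2.1
t 18.5833 phi 1.6 rad 50.2 z 112 needle 1.13 215.0 255.0 F 4.3
t 18.8 phi 21.4 rad 49.9 z 112 needle 1.12 216.0 255.0 F 5.9
```

The highest spot is near phi≈323° (3.18 rad at 321°), and the lesser swelling is near 185-190°. The full turn is complete, so I'll go back about 58°.

```bash

python3 -m inch '1 -0.00226 -0.00842 0 0;1 -0.00076 -0.00868 0 0;1 0.00076 -0.00868 0 0;1 0.00226 -0.00842 0 0' >/dev/null; python3 rd.py; python3 -m inch '1 0.0015 -0.0031 0 0;1 0 0 0 0;1 0 0 0 0' >/dev/null; python3 rd.py
python3 -m inch '1 0.0022 -0.0042 0 0;1 0 0 0 0;1 0 0 0 0' >/dev/null; python3 rd.py;python3 -m inch '1 0.0024 -0.0035 0 0;1 0 0 0 0;1 0 0 0 0' >/dev/null; python3 rd.py
python3 -m inch '1 0.0024 -0.0035 0 0;1 0 0 0 0;1 0 0 0 0' >/dev/null; python3 rd.py
```

```text
t 19.1833 phi 337.8 rad 50.5 z 112 needle 1.62 222.0 255.0 F 3.7
t 19.4833 phi 335.4 rad 50.4 z 112 needle 2.29 228.0 255.0 F 8.3
t 19.7833 phi 330.8 rad 50.4 z 112 needle 2.69 217.0 255.0 F 7.1
t 20.0833 phi 326.1 rad 50.4 z 112 needle 2.93 225.0 255.0 F 9.0
t 20.3833 phi 321.0 rad 50.5 z 112 needle 3.05 229.0 255.0 F 9.0
```

```bash

python3 -m inch '1 0.0026 -0.0034 0 0;1 0 0 0 0;1 0 0 0 0' >/dev/null; python3 rd.py;python3 -m inch '1 0.0029 -0.0032 0 0;1 0 0 0 0;1 0 0 0 0' >/dev/null; python3 rd.py
python3 -m inch '1 0.0031 -0.003 0 0;1 0 0 0 0;1 0 0 0 0' >/dev/null; python3 rd.py
```

```text
t 20.6833 phi 315.9 rad 50.6 z 112 needle 2.97 229.0 255.0 F 8.9
t 20.9833 phi 310.8 rad 50.7 z 112 needle 2.74 208.0 255.0 F 7.0
t 21.2833 phi 305.8 rad 50.8 z 112 needle 2.3 227.0 255.0 F 7.8
```

```bash

python3 -m inch '1 -0.0031 0.003 0 0;1 -0.0029 0.0032 0 0;1 -0.0026 0.0034 0 0;1 -0.0024 0.0035 0 0;1 0 0 0 0;1 0 0 0 0;1 0.0024 -0.0035 0 0;1 0 0 0 0;1 0 0 0 0;1 0 0 0 0' >/dev/null; python3 rd.py
python3 -m inch '-1 0 0 0 0;-1 0 0 0 0;-1 0 0 0 0;-1 0 0 0 0;-1 0 0 0 0;-1 0 0 0 0;-1 0 0 0 0;-1 0 0 -0.02 0;-1 0 0 -0.03 0;-1 0 0 -0.03 0;-1 0 0 -0.03 0;-1 0 0 0 0'; python3 rd.py
```

```text
t 22.1667 phi 321.4 rad 50.5 z 112 needle 2.98 227.0 255.0 F 10.8
time_s: 23.17
position: [575.8, -113.7, 227.6]
ee_rot: [3.135, 0.005, 2.002]
wrist_force: [0.7, 0.0, 0.3]
gripper_width: 0.999
finger_force: 0.0
t 23.2167 phi 323.5 rad 49.2 z 225 needle 3.04 224.0 255.0 F 0.7
```

```bash
python3 - <<'E'
from h import *
s=vision.snapshot("side"); cv2.imwrite("pics/end.png",cv2.resize(s["frame"][150:350,210:430],None,fx=2.7,fy=2.7,interpolation=cv2.INTER_CUBIC))
E
```

```text
(no output)
```

View pics/end.png

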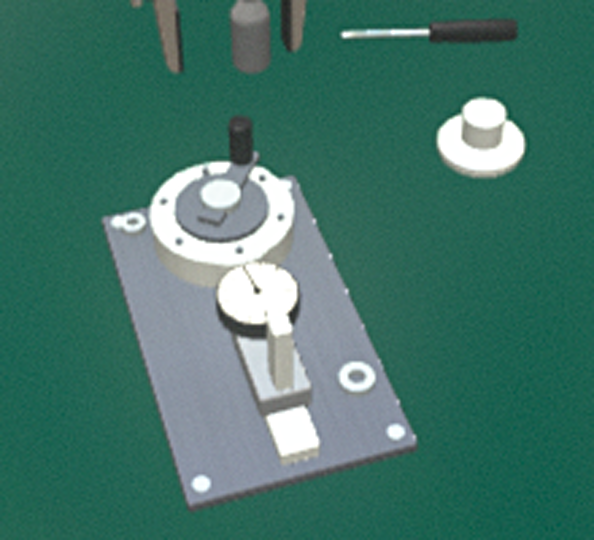

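The fingers are clear of the knob at (240,140), the needle is about half a turn round near (250,275), and the nut, bearing, bottle and spare hub stand where they were. Handing in.

```bash
python3 -c "
from station import r
print(r.hand_in())"
```

```text
the job is handed in; nothing more can be done
None
```

The job is handed in, with no verdict returned: the drum was cranked just over a full turn (about 380°) and brought back so its highest spot sits under the plunger, the gauge reads about 3.0 rad (about 6 mm in, against about 1.15 rad on the plain rim), the hand is clear, and the bystanders in the last picture (which left out the wrench and hammer) look undisturbed.

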